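# Pin the two halves of a casting mould together

### The job

Lock the closed two-part casting mould: take the long pin with the red knob out of the wooden stand and lower it, upright and without dropping it, down through the holes of both yellow ears of the mould until its collar rests on the upper ear, then let go. Leave the two short pins where they stand.

Things in the scene. Friction and masses are not known exactly. Their poses are not given: they have to be found in the camera images.
- long_pin_knob (a point): Centre of the long pin's upright red knob, 24 mm diameter, 60 mm tall: grip here. z points up along the pin. Below it a steel collar, 58 mm diameter, 6 mm thick, its underside 36 mm below this point; then a steel shaft, 18 mm diameter, 85 mm long, its last 16 mm tapering to a 6 mm tip (121 mm below this point). 0.3 kg. Stands upright in a stand; raise it 90 mm to clear the hole.
- upper_bore (a point): Centre of the upper yellow ear's hole, level with its top face, 95 mm above the table; z up. Lower ear: coaxial, top face 60 mm lower. Ears 74 x 74 x 15 mm, through holes 36 mm wide. They stick out along +x from the fixed mould: two stacked aluminium frames with white top, 90 mm tall, 37 to 167 mm behind the hole's axis, 150 mm wide. Pin home: knob centre 36 mm above this point.
- short_black_knob (a point): Centre of the black knob of a short pin, z up; knob and collar like the long pin's, shaft 42 mm. Bystander, stays. All three pins stand in the wooden stand (270 x 84 mm, 95 mm tall), collars on its top, in 28 mm holes in one straight row 78 mm apart, in any order; knob tops 161 mm above the table: carry the long pin's tip over or round them. Stand and mould may change sides.
- short_blue_knob (a point): Centre of the blue knob of the other short pin, z up; otherwise the same as the black one. Bystander, stays in the stand.
There are look-alikes about, which are no part of the job. What is shaped like the part that bears long_pin_knob but green or turquoise is not meant.

How it is judged:
On the way:
1. the long pin is lowered, not dropped, down the holes of the ears: on the holes' axis within 14 mm, upright within 12 degrees, and its collar between 50 and 10 mm above the upper ear for 0.1 s (horizontal distance between long_pin_knob and upper_bore below 0.014 m and angle between long_pin_knob's own z axis and vertical below 0.21 rad and z of long_pin_knob in the frame of upper_bore between 0.046 and 0.086 m), for 0.1 s.
At the end, for the whole second after the job is handed in: The long pin stands through both ears of the mould with its collar resting on the upper ear (knob centre 36 mm above the ear's top face, within 8 mm), within 14 mm of the holes' axis and within 10 degrees of upright, let go; both short pins are within 30 mm of where they started, in the stand (horizontal distance between long_pin_knob and upper_bore below 0.014 m and angle between long_pin_knob's own z axis and vertical below 0.175 rad and z of long_pin_knob in the frame of upper_bore between 0.028 and 0.044 m and distance of each of short_black_knob, short_blue_knob from where it was at the start of the episode below 0.03 m); the robot touches nothing.
It fails at once if a short pin is moved more than 30 mm (distance of any of short_black_knob, short_blue_knob from where it was at the start of the episode above 0.03 m).
It also fails if it takes over 42 s, if anything falls off the work surface, if the arm or the gripper's body presses on something with over 40 N, if the wrist force passes 120 N, or if a joint passes its speed limit or range.

### The arm

A 6-joint arm with a two-finger parallel gripper is mounted at the origin on the work surface. World frame = base frame: x ahead of the robot, y to its left, z up, the work surface at z = 0. Lengths are in m, angles in rad, forces in N, time in s.
With the tool pointing down it reaches from about 0.4 to 0.825 m from the base axis. Payload 7 kg.
Tool frame: the origin (TCP) lies on the front face of the gripper's body, between the roots of the fingers; the fingertips stand 73 mm ahead of it and the grasp point (between the pads) lies 54 mm ahead of it; z points along the fingers, y is the direction in which the jaws open and shut (so a half turn about z gives the same grasp; the last joint's range is limited). The gripper opens to 85 mm and grips with 20 to 120 N. Pads are 22 mm wide; open, the fingers measure 114 mm over their backs; the gripper's body (76 mm by 85 mm) begins 54 mm behind the grasp point. The pads swing forward as they close: fully open they stand 13 mm farther back than shut.
Start: joints at [1.438, 0.359, 0.012, 0, -1.224, -0.288], TCP at [0.276, 0.616, 0.304] pointing down, gripper open.
Joint ranges: [-3.07, 3.07], [-1.43, 2.12], [-1.02, 1.25], [-3.03, 1.67], [-3.05, -0], [-3.03, 3.03]. Speed limits (rad/s): [2.39, 2.39, 3.01, 3.14, 3.14, 3.14].

### API

Orientations are given as a unit quaternion [x, y, z, w].
In Python, from station import * gives the robot as it stands.
- The arm moves only by the shell command python3 -m inch 'ROWS' [FORCE]. ROWS is a JSON object of lists of equal length, an entry for each row: "grip": the opening in per cent of the stroke, from 0 (shut) to 100 (fully open); "offset": the shift along the tool's x, y, z in m, a list of three; "delta_rot": the turn, a rotation vector about the tool's x, y, z in degrees, a list of three. In form: {"grip": [grip, ...], "offset": [[dx, dy, dz], ...], "delta_rot": [[rx, ry, rz], ...]}. A call has 1 to 5 rows; each row shifts and turns the commanded pose from where the row before left it, along the tool's axes as they then stand; what a row does not reach is not made up. A row lasts 1/12 s, in which the tool goes at most 41.7 mm and 7.16 degrees, less where a joint would pass 70% of its speed; a pose out of reach is approached as far as the arm can. A call is refused whole if a number of a shift passes 0.0417 or a number of a turn 7.16, either way. A call with a gripper value outside its range is refused whole. The fingers move at their own pace and stop on an object; FORCE is the grip in N (left out, the last holds). Time passes only in rows, so rows that do not move let the fingers close. It gives the time, the measured TCP pose, the force and the opening at its end, in the units of the state.
- state(): the state, without advancing time (a new reading comes with each control period).
- capture(name): name is "side" or "top"; returns a dict with "image" (384x512x3 uint8, red, green, blue), "z_map" (384x512 float32, m along the optical axis (not along the pixel's ray), 0 where there is no reading), "vertical_fov" (degrees; the focal length in pixels is half the picture's height over the tangent of half this angle, whatever the lens; pixels are square), "cx", "cy" (the principal point, pixels), "T" (4x4, takes a point from camera to world coordinates). Camera axes: x right, y down, z forward; pixel columns grow to the right and rows downward; lengths in m; the calibration is good to about 2 mm. A picture is of the moment at which its call begins.
- close_job(): hands the job in, once; it reports no verdict.
The state is a dict: "time": time; "qpos": joint angles; "qd": joint speeds; "effort": joint torques, N m; "ee_pos": TCP position; "tool_rot": TCP orientation; "force": force on the tool from outside, world axes, zero at the start; "wrist_torque": the same for the moment, N m; "grip_width": opening from 0.0 (shut) to 1.0 (fully open).
Only numpy, scipy, OpenCV 4.12 (cv2) and the standard library are available. Lean on these libraries where they do the work, as an engineer would, in place of code of your own. Each camera call takes 0.05 s, during which the arm holds its last target.

## Working session

There is one attempt and no reset: what is moved stays moved. The work goes in short steps, Python scripts to look and compute and a shell command to move; the robot and the scene stay as the last step left them, time stands still between calls to the robot, and variables do not carry over. Pictures are saved under pics/ and viewed, and the job is handed in when it is done.

```bash
mkdir -p pics; ls; python3 - <<'E'
from station import *
import cv2
s=state(); print(s)
for n in ("top","side"):
    c=capture(n); cv2.imwrite(f"pics/{n}0.png",c["image"][:,:,::-1]); print(n,c["vertical_fov"],c["cx"],c["cy"],c["T"])
E
```

```text
pics
{'time': 0.0, 'qpos': array([ 1.43810852e+00,  3.59348482e-01,  1.10512151e-02, -3.26620914e-04,
       -1.22412848e+00, -2.88118061e-01]), 'qd': array([ 4.45571708e-05, -1.37026312e-03, -1.14052720e-03, -1.10943796e-03,
        6.62669496e-04,  1.23491616e-03]), 'effort': array([-7.61522479e-04, -5.83309937e+01,  2.93430215e+01,  6.93674549e+00,
       -5.81703862e-03, -2.33420502e-05]), 'ee_pos': array([0.2755951 , 0.61576495, 0.30298935]), 'tool_rot': array([ 9.77934887e-01, -2.08908280e-01, -8.98349860e-05,  8.24170205e-04]), 'force': array([-0.52947589, -0.1133029 ,  0.2290071 ]), 'wrist_torque': array([0.02535999, 0.0032756 , 0.02391539]), 'grip_width': 1.0000594470144317}
top 56.82878183253712 258.40967662374294 196.005088408215 [[-0.00810545 -0.99013659  0.13987076  0.48252673]
 [-0.99996321  0.00841824  0.00164474 -0.009131  ]
 [-0.00280598 -0.13985228 -0.9901684   1.03716576]
 [ 0.          0.          0.          1.        ]]
side 52.75339883042598 258.25352830697693 195.4071273611546 [[-0.9554883  -0.19479345  0.22157983  0.4037863 ]
 [-0.29487953  0.60663924 -0.73826479  0.59924475]
 [ 0.00939013 -0.77074272 -0.6370773   0.66368055]
 [ 0.          0.          0.          1.        ]]
```

View pics/top0.png

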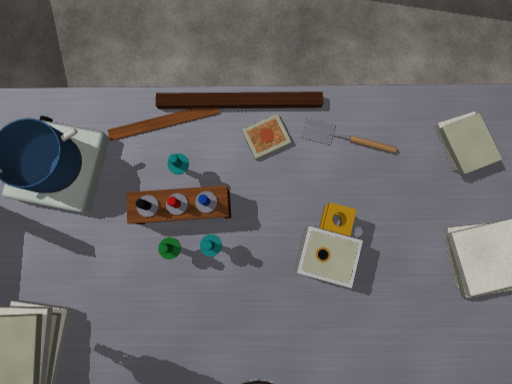

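View pics/side0.png

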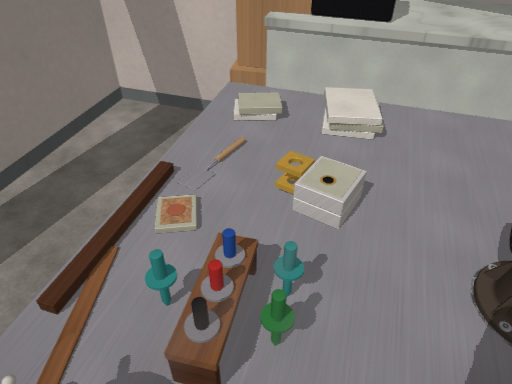

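The top view shows the stand with black (145,204), red (176,204) and blue (207,201) knobs. The yellow ear's hole is at about (338,220). Green and turquoise look-alikes stand around the stand at (178,162), (170,248) and (211,245). Measuring next.

```bash
cat > h.py <<'E'
from station import *
import cv2, numpy as np
def pts(c):
    z=c["z_map"]; h,w=z.shape; f=h/2/np.tan(np.radians(c["vertical_fov"]/2))
    v,u=np.mgrid[:h,:w]
    P=np.stack([(u-c["cx"])/f*z,(v-c["cy"])/f*z,z],-1)
    return P@c["T"][:3,:3].T+c["T"][:3,3], z>0
def ray(c,u,v,Z):
    f=c["image"].shape[0]/2/np.tan(np.radians(c["vertical_fov"]/2))
    d=c["T"][:3,:3]@np.array([(u-c["cx"])/f,(v-c["cy"])/f,1]); o=c["T"][:3,3]
    return o+d*(Z-o[2])/d[2]
def mask(c,lo,hi,s=90,vmin=60):
    H=cv2.cvtColor(c["image"],cv2.COLOR_RGB2HSV); h=H[...,0].astype(int)
    m=((h>=lo)&(h<=hi)) if lo<=hi else ((h>=lo)|(h<=hi))
    return m&(H[...,1]>s)&(H[...,2]>vmin)
E
python3 - <<'E'
from h import *
for n in ("top","side"):
    c=capture(n); P,ok=pts(c)
    for name,a in {"red":(172,4,180,90),"blue":(110,128,150,60),"green":(50,75,120,40),"turq":(80,97,120,60),"yellow":(17,26,170,100)}.items():
        m=mask(c,*a)&ok&(P[...,0]>0.2)&(P[...,0]<.8)&(P[...,2]>0.02)
        k,l,st,ce=cv2.connectedComponentsWithStats(m.astype(np.uint8))
        for i in range(1,k):
            if st[i,4]<25: continue
            q=P[l==i]; zt=np.percentile(q[:,2],98); t=q[q[:,2]>zt-.008]
            print(n,name,ce[i].round(1),st[i,4],"top",zt.round(3),"xy top mid",((t.min(0)+t.max(0))/2).round(3),"mean",t.mean(0).round(3))
    q=P[ok&(P[...,2]>.088)&(P[...,2]<.12)&(P[...,0]>.35)&(P[...,0]<.6)&(P[...,1]>-.4)&(P[...,1]<0)]
    if n=="top": print("mould top rect",cv2.minAreaRect(q[:,:2].astype(np.float32)))
    big=cv2.resize(c["image"][190:300,280:380] if n=="top" else c["image"][140:230,260:380],None,fx=6,fy=6,interpolation=cv2.INTER_CUBIC)
    cv2.imwrite(f"pics/{n}_ear.png",big[:600,:800,::-1])
    big=cv2.resize(c["image"][140:270,115:245] if n=="top" else c["image"][220:384,140:310],None,fx=4,fy=4 if n=="top" else 3.6,interpolation=cv2.INTER_CUBIC)
    cv2.imwrite(f"pics/{n}_stand.png",big[:600,:800,::-1])
E
```

```text
top red [171.2 200.9] 60 top 0.163 xy top mid [0.596 0.211 0.16 ] mean [0.596 0.21  0.161]
top blue [202.7 199.6] 76 top 0.164 xy top mid [0.6   0.133 0.16 ] mean [0.6   0.132 0.16 ]
top green [168.9 248. ] 339 top 0.153 xy top mid [0.479 0.23  0.151] mean [0.479 0.229 0.15 ]
top turq [177.6 163.5] 288 top 0.152 xy top mid [0.706 0.212 0.149] mean [0.707 0.212 0.151]
top turq [210.3 245.1] 349 top 0.153 xy top mid [0.485 0.121 0.151] mean [0.486 0.12  0.151]
top yellow [337.7 218.6] 755 top 0.098 xy top mid [ 0.552 -0.221  0.095] mean [ 0.552 -0.222  0.095]
top yellow [322. 254.] 61 top 0.094 xy top mid [ 0.46  -0.175  0.091] mean [ 0.461 -0.173  0.091]
mould top rect ((0.4896059036254883, -0.2044019103050232), (0.14801901578903198, 0.2038666158914566), 73.88257598876953)
side red [215.1 273.8] 333 top 0.162 xy top mid [0.594 0.212 0.159] mean [0.594 0.214 0.16 ]
side blue [228.8 242.5] 308 top 0.162 xy top mid [0.599 0.135 0.158] mean [0.598 0.137 0.16 ]
side green [276.3 313.6] 944 top 0.151 xy top mid [0.478 0.232 0.148] mean [0.478 0.233 0.15 ]
side turq [289.4 247.8] 119 top 0.152 xy top mid [0.485 0.123 0.149] mean [0.486 0.124 0.15 ]
side turq [160.3 274.9] 924 top 0.151 xy top mid [0.706 0.214 0.149] mean [0.705 0.215 0.15 ]
side turq [288.5 272.1] 573 top 0.114 xy top mid [0.481 0.171 0.128] mean [0.481 0.135 0.114]
side yellow [291.6 169.3] 734 top 0.096 xy top mid [ 0.551 -0.218  0.093] mean [ 0.552 -0.216  0.094]
```

View pics/top_ear.png

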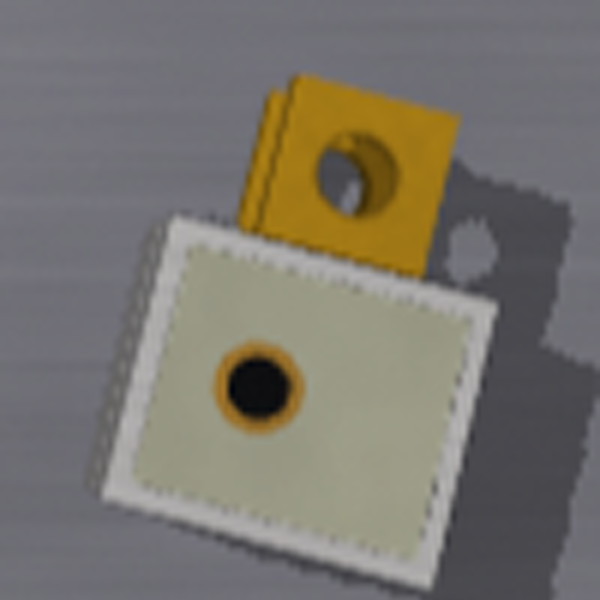

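View pics/top_stand.png

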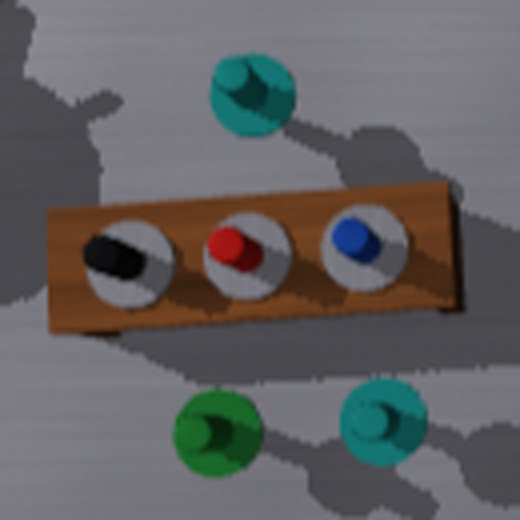

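```bash
python3 - <<'E'
from h import *
c=capture("top");P,ok=pts(c)
# ear face rect and hole
m=mask(c,15,28,150,80)&ok&(P[...,0]>.5)&(P[...,0]<.62)
cnt=max(cv2.findContours(m.astype(np.uint8),cv2.RETR_CCOMP,cv2.CHAIN_APPROX_NONE)[0],key=cv2.contourArea)
mt=m&(P[...,2]>.085)
k=cv2.morphologyEx(mt.astype(np.uint8),cv2.MORPH_CLOSE,np.ones((3,3)))
cs,hh=cv2.findContours(k,cv2.RETR_CCOMP,cv2.CHAIN_APPROX_NONE)
for i,x in enumerate(cs):
    if len(x)<10: continue
    W=np.array([ray(c,*p[0],.095)[:2] for p in x],np.float32)
    print(hh[0][i],"rect",cv2.minAreaRect(W),"ell",cv2.fitEllipse(W), "circ",cv2.minEnclosingCircle(W))
# white mould top
H=cv2.cvtColor(c["image"],cv2.COLOR_RGB2HSV)
w=ok&(P[...,2]>.08)&(P[...,2]<.1)&(H[...,1]<60)&(H[...,2]>120)&(P[...,0]>.35)&(P[...,0]<.6)&(P[...,1]>-.4)&(P[...,1]<0)
w=cv2.morphologyEx(w.astype(np.uint8),cv2.MORPH_OPEN,np.ones((5,5)))
W=np.array([ray(c,u,v,.09)[:2] for v,u in np.argwhere(w)],np.float32)
print("mould",cv2.minAreaRect(W))
for z in (.163,): 
  for n in("top","side"):
    c=capture(n);P,ok=pts(c)
    for a in((172,4,180,50),(110,128,150,40)):
        m=mask(c,*a)&ok&(P[...,0]>.5)&(P[...,0]<.65)&(P[...,2]>.155)
        v,u=np.nonzero(m); print(n,u.mean(),v.mean(),len(u),ray(c,(u.min()+u.max())/2,(v.min()+v.max())/2,.161))
    # collars/stand
    if n=="top":
        H=cv2.cvtColor(c["image"],cv2.COLOR_RGB2HSV)
        m=mask(c,2,14,110,50)&ok&(P[...,2]>.085)&(P[...,2]<.105)&(P[...,0]>.5)&(P[...,0]<.7)
        print("stand",cv2.minAreaRect(P[m][:,:2].astype(np.float32)))
E
```

```text
[-1 -1  1 -1] rect ((0.5522013902664185, -0.2214474380016327), (0.07488533854484558, 0.07318495959043503), 74.36346435546875) ell ((0.5521627068519592, -0.2214699238538742), (0.08301636576652527, 0.08561668545007706), 154.1392364501953) circ ((0.5522652864456177, -0.2219846099615097), 0.0502079613506794)
[-1 -1 -1  0] rect ((0.5515307188034058, -0.22035227715969086), (0.03696584329009056, 0.036253102123737335), 43.56608963012695) ell ((0.5514827370643616, -0.22061525285243988), (0.03685816004872322, 0.037611495703458786), 139.885009765625) circ ((0.5515899062156677, -0.2203429639339447), 0.019725577905774117)
mould ((0.45468419790267944, -0.19347062706947327), (0.14795219898223877, 0.129292830824852), 74.43946075439453)
top 171.578125 201.0 64 [0.59557226 0.20883952 0.161     ]
top 202.58823529411765 199.10294117647058 68 [0.59994209 0.13168215 0.161     ]
stand ((0.5958959460258484, 0.21070033311843872), (0.08461616933345795, 0.27034908533096313), 3.782396078109741)
side 214.512 265.544 125 [0.59321968 0.21431265 0.161     ]
side 228.35294117647058 233.49019607843138 102 [0.59808914 0.13721534 0.161     ]
```

The top view gives the upper hole at (0.5515, -0.221) and the red knob at (0.5955, 0.210), in the middle of the row. I'll turn the jaws across the row first.

```bash
python3 -m inch '{"grip":[100,100,100,100,100],"offset":[[0,0,0],[0,0,0],[0,0,0],[0,0,0],[0,0,0]],"delta_rot":[[0,0,6.9],[0,0,6.9],[0,0,6.9],[0,0,6.9],[0,0,6.9]]}' && python3 -m inch '{"grip":[100,100,100,100,100],"offset":[[0,0,0],[0,0,0],[0,0,0],[0,0,0],[0,0,0]],"delta_rot":[[0,0,6.9],[0,0,6.9],[0,0,6.9],[0,0,6.9],[0,0,0]]}'
cat >> h.py <<'E'
from scipy.spatial.transform import Rotation as R
def to(x,y,z,yaw=None):
    s=state(); r=R.from_quat(s["tool_rot"]); M=r.as_matrix()
    print("t",round(s["time"],2),"pos",s["ee_pos"].round(4),"toolx",M[:,0].round(3),"toolz",M[:,2].round(4),"F",s["force"].round(1),"grip",round(s["grip_width"],3),"q",s["qpos"].round(2))
    print("offset tool",(M.T@(np.array([x,y,z])-s["ee_pos"])).round(4),"yaw",np.degrees(np.arctan2(M[1,0],M[0,0])).round(2))
E
python3 -c "
from h import *
to(.5957,.2105,.29)"
```

```text
time: 0.77
ee_pos: [0.2757, 0.616, 0.3039]
tool_rot: [0.871, -0.492, -0.0, 0.0]
force: [-0.5, 0.6, 0.7]
grip_width: 0.996
time: 1.18
ee_pos: [0.2757, 0.6161, 0.3039]
tool_rot: [0.728, -0.685, -0.0, 0.0]
force: [0.2, -0.2, 0.3]
grip_width: 1.001
t 1.18 pos [0.2757 0.6161 0.3039] toolx [ 0.061 -0.998  0.   ] toolz [-1.e-04 -0.e+00 -1.e+00] F [ 0.2 -0.2  0.3] grip 1.001 q [ 1.44  0.36  0.01 -0.   -1.22 -1.38]
offset tool [ 0.4242 -0.2948  0.0139] yaw -86.53
```

```bash
python3 -m inch '{"grip":[100,100,100,100,100],"offset":[[0.028,-0.0196,0.001],[0.028,-0.0196,0.001],[0.028,-0.0196,0.001],[0.028,-0.0196,0.001],[0.028,-0.0196,0.001]],"delta_rot":[[0,0,0],[0,0,0],[0,0,0],[0,0,0],[0,0,0]]}' && python3 -m inch '{"grip":[100,100,100,100,100],"offset":[[0.028,-0.0196,0.001],[0.028,-0.0196,0.001],[0.028,-0.0196,0.001],[0.028,-0.0196,0.001],[0.028,-0.0196,0.001]],"delta_rot":[[0,0,0],[0,0,0],[0,0,0],[0,0,0],[0,0,0]]}' &&  python3 -m inch '{"grip":[100,100,100,100,100],"offset":[[0.028,-0.0196,0.001],[0.028,-0.0196,0.001],[0.028,-0.0196,0.001],[0.028,-0.0196,0.001],[0,0,0]],"delta_rot":[[0,0,0],[0,0,0],[0,0,0],[0,0,0],[0,0,0]]}'
python3 -c "
from h import *
to(.5957,.2105,.185)"
```

```text
time: 1.6
ee_pos: [0.3834, 0.4816, 0.299]
tool_rot: [0.732, -0.681, -0.0, -0.0]
force: [0.2, -0.0, 0.5]
grip_width: 1.0
time: 2.02
ee_pos: [0.4906, 0.3482, 0.2941]
tool_rot: [0.732, -0.682, -0.0, -0.0]
force: [0.5, -0.0, 0.2]
grip_width: 1.001
time: 2.43
ee_pos: [0.5779, 0.239, 0.2895]
tool_rot: [0.73, -0.683, 0.0, 0.0]
force: [-0.1, 0.9, 0.1]
grip_width: 1.003
t 2.43 pos [0.5779 0.239  0.2895] toolx [ 0.067 -0.998  0.001] toolz [-2.0e-04 -1.1e-03 -1.0e+00] F [-0.1  0.9  0.1] grip 1.003 q [ 0.7   0.29 -0.12  0.   -1.16 -0.64]
offset tool [ 0.0295 -0.0158  0.1045] yaw -86.16
```

```bash
python3 -m inch '{"grip":[100,100,100,100],"offset":[[0.015,-0.008,0.005],[0.0145,-0.008,0.005],[0,0,0.005],[0,0,0]],"delta_rot":[[0,0,0],[0,0,0],[0,0,0],[0,0,0]]}'
python3 - <<'E'
from h import *
to(.5957,.2105,.185)
for n in("top","side"):
    c=capture(n); cv2.imwrite(f"pics/{n}1.png",cv2.resize(c["image"],None,fx=1.5,fy=1.5)[:,:,::-1])
E
```

```text
time: 2.77
ee_pos: [0.5932, 0.2139, 0.2736]
tool_rot: [0.731, -0.683, -0.0, 0.001]
force: [-1.0, 1.5, -0.5]
grip_width: 1.002
t 2.77 pos [0.5932 0.2139 0.2736] toolx [ 0.067 -0.998  0.001] toolz [-1.7e-03 -8.0e-04 -1.0e+00] F [-1.   1.5 -0.5] grip 1.002 q [ 0.65  0.31 -0.13 -0.   -1.13 -0.59]
offset tool [ 0.0035 -0.0024  0.0886] yaw -86.13
```

View pics/side1.png

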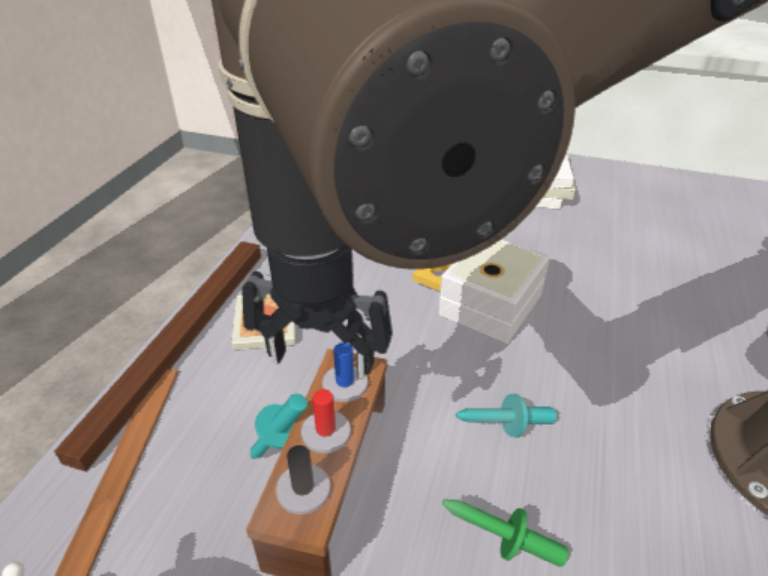

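The side view shows the three look-alikes have toppled by themselves. One turquoise pin now lies against the stand's far side at about (280,420). The three real pins still stand. Checking the finger's clearance to the turquoise one and the red knob's position again.

```bash
python3 - <<'E'
from h import *
for n in("top","side"):
    c=capture(n);P,ok=pts(c)
    for nm,a in {"red":(172,4,180,50),"blue":(110,128,150,40),"turq":(80,97,120,60)}.items():
        m=mask(c,*a)&ok&(P[...,0]>.5)&(P[...,0]<.8)&(P[...,2]>.01)&(P[...,2]<.2)
        if m.sum()<10: continue
        q=P[m];print(n,nm,m.sum(),q.min(0).round(3),q.max(0).round(3))
        if nm!="turq":
            t=m&(P[...,2]>.153); v,u=np.nonzero(t)
            if len(u): print("  top",ray(c,(u.min()+u.max())/2,(v.min()+v.max())/2,.161).round(4))
        else:
            for zz in (.04,.07,.09,.1): 
                k=q[q[:,2]>zz]; print("  >",zz,len(k), k.min(0).round(3) if len(k) else "", k.max(0).round(3) if len(k) else "")
to(.5957,.2105,.185)
E
```

```text
top red 96 [0.584 0.199 0.101] [0.609 0.236 0.165]
  top [0.5956 0.2088 0.161 ]
top blue 86 [0.589 0.121 0.099] [0.619 0.149 0.167]
  top [0.5999 0.1317 0.161 ]
top turq 309 [0.623 0.179 0.027] [0.7   0.235 0.137]
  > 0.04 307 [0.623 0.179 0.069] [0.688 0.235 0.137]
  > 0.07 304 [0.623 0.179 0.07 ] [0.688 0.235 0.137]
  > 0.09 126 [0.623 0.191 0.09 ] [0.684 0.226 0.137]
  > 0.1 82 [0.623 0.193 0.1  ] [0.66  0.216 0.137]
side red 307 [0.583 0.166 0.094] [0.632 0.224 0.163]
  top [0.5928 0.2153 0.161 ]
side blue 302 [0.588 0.123 0.103] [0.61  0.146 0.163]
  top [0.5981 0.1372 0.161 ]
side turq 783 [0.622 0.179 0.015] [0.703 0.238 0.136]
  > 0.04 716 [0.622 0.179 0.04 ] [0.691 0.238 0.136]
  > 0.07 697 [0.622 0.179 0.07 ] [0.686 0.238 0.136]
  > 0.09 356 [0.622 0.191 0.09 ] [0.686 0.228 0.136]
  > 0.1 250 [0.622 0.194 0.1  ] [0.661 0.218 0.136]
t 2.97 pos [0.5932 0.2154 0.2753] toolx [ 0.068 -0.998 -0.   ] toolz [ 5.e-04  3.e-04 -1.e+00] F [-0.3  0.4  0.7] grip 1.005 q [ 0.66  0.31 -0.13  0.   -1.13 -0.59]
offset tool [ 0.0051 -0.0021  0.0903] yaw -86.1
```

View pics/top1.png

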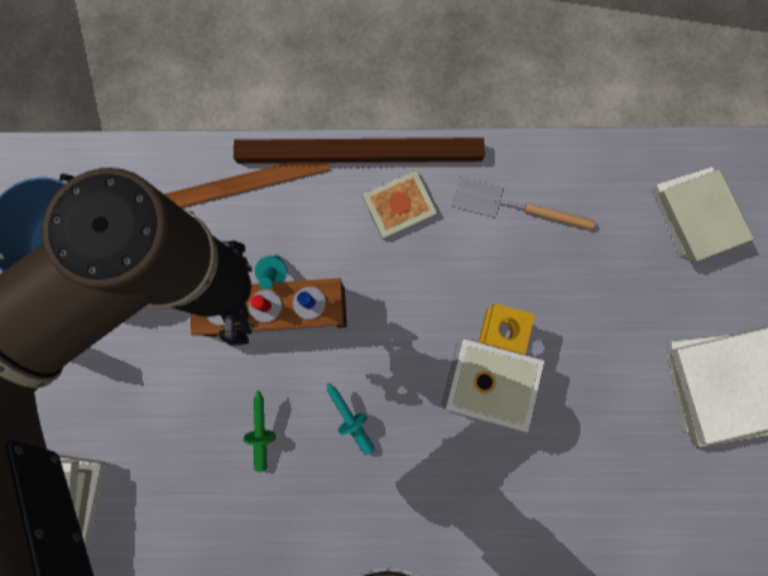

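One turquoise look-alike now leans on the stand right behind the red knob, reaching x≈0.622 and z≈0.137. It's in the way of the far finger, so I'll grip along the row instead, with the jaws only part open to clear the neighbouring knobs.

```bash
python3 -m inch '{"grip":[60,60,60,60,60],"offset":[[0,0,0],[0,0,0],[0,0,0],[0,0,0],[0,0,0]],"delta_rot":[[0,0,-6.88],[0,0,-6.88],[0,0,-6.88],[0,0,-6.88],[0,0,-6.88]]}' && python3 -m inch '{"grip":[60,60,60,60,60],"offset":[[0,0,0],[0,0,0],[0,0,0],[0,0,0],[0,0,0]],"delta_rot":[[0,0,-6.88],[0,0,-6.88],[0,0,-6.88],[0,0,-6.88],[0,0,-6.88]]}' && python3 -m inch '{"grip":[60,60,60,60,60],"offset":[[0,0,0],[0,0,0],[0,0,0],[0,0,0],[0,0,0]],"delta_rot":[[0,0,-6.88],[0,0,-6.88],[0,0,-6.88],[0,0,0],[0,0,0]]}'
python3 -c "
from h import *
to(.5957,.2105,.188)"
```

```text
time: 3.38
ee_pos: [0.5931, 0.2155, 0.2755]
tool_rot: [0.901, -0.433, 0.0, -0.0]
force: [0.6, -0.1, -0.3]
grip_width: 0.601
time: 3.8
ee_pos: [0.5931, 0.2155, 0.2755]
tool_rot: [0.989, -0.147, 0.0, -0.0]
force: [0.1, 0.4, 0.3]
grip_width: 0.6
time: 4.22
ee_pos: [0.5932, 0.2153, 0.2753]
tool_rot: [1.0, 0.027, 0.0, -0.0]
force: [-0.4, 0.2, -0.3]
grip_width: 0.602
t 4.22 pos [0.5932 0.2153 0.2753] toolx [0.999 0.054 0.001] toolz [ 6.e-04  4.e-04 -1.e+00] F [-0.4  0.2 -0.3] grip 0.602 q [ 0.66  0.31 -0.13  0.   -1.13  0.97]
offset tool [0.0022 0.005  0.0873] yaw 3.09
```

```bash
python3 -m inch '{"grip":[60,60,60,60],"offset":[[0.0015,0.005,0],[0,0,0.016],[0,0,0.016],[0,0,0]],"delta_rot":[[0,0,0],[0,0,0],[0,0,0],[0,0,0]]}'
python3 - <<'E'
from h import *
to(.5957,.2105,.188)
for n in("top","side"):
    c=capture(n); im=c["image"][120:300,80:280] if n=="top" else c["image"][160:340,120:320]
    cv2.imwrite(f"pics/{n}2.png",cv2.resize(im,None,fx=3,fy=3)[:,:,::-1])
E
```

```text
time: 4.55
ee_pos: [0.5939, 0.209, 0.2399]
tool_rot: [1.0, 0.027, -0.002, 0.001]
force: [-1.1, -0.5, -1.3]
grip_width: 0.598
t 4.55 pos [0.5939 0.209  0.2399] toolx [ 0.999  0.053 -0.004] toolz [-0.0042 -0.0018 -1.    ] F [-1.1 -0.5 -1.3] grip 0.598 q [ 0.65  0.33 -0.18 -0.   -1.06  0.98]
offset tool [ 0.0021 -0.0015  0.0519] yaw 3.05
```

View pics/side2.png

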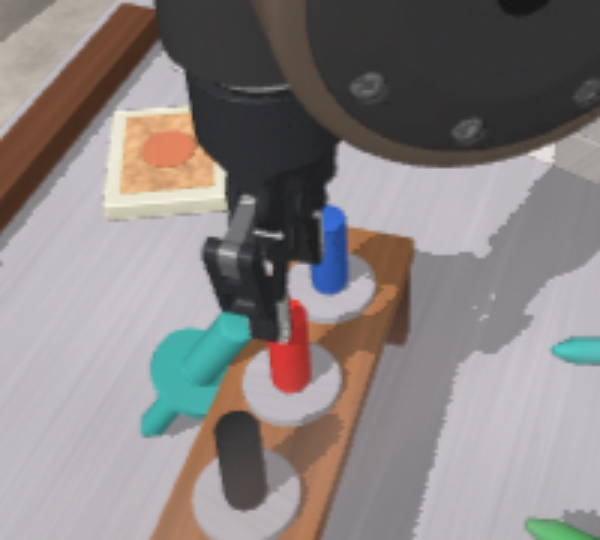

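View pics/top2.png

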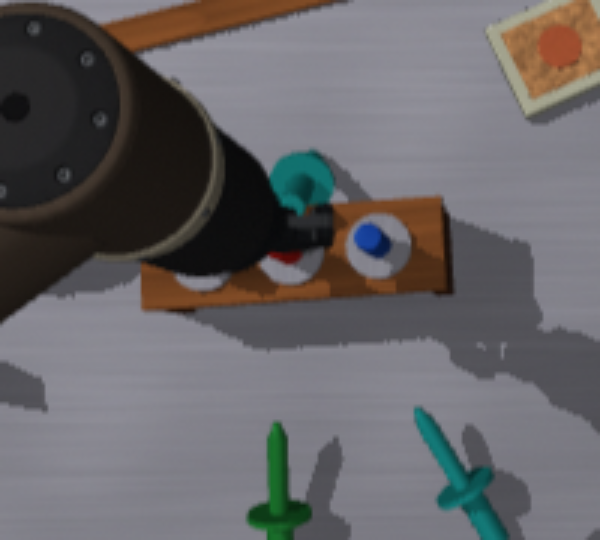

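```bash
python3 - <<'E'
from h import *
c=capture("side");P,ok=pts(c)
H=cv2.cvtColor(c["image"],cv2.COLOR_RGB2HSV)
m=ok&(abs(P[...,0]-.595)<.04)&(P[...,1]>.15)&(P[...,1]<.27)&(P[...,2]>.165)&(P[...,2]<.21)
q=P[m]
for a in np.arange(.165,.21,.005):
    k=q[(q[:,2]>=a)&(q[:,2]<a+.005)]
    if len(k): print(a.round(3),len(k),"x",k[:,0].min().round(3),k[:,0].max().round(3),"y",k[:,1].min().round(3),k[:,1].max().round(3))
to(.595,.2105,.188)
E
```

```text
0.17 8 x 0.586 0.601 y 0.181 0.24
0.175 27 x 0.582 0.603 y 0.177 0.245
0.18 41 x 0.581 0.603 y 0.177 0.248
0.185 47 x 0.581 0.598 y 0.175 0.248
0.19 46 x 0.581 0.599 y 0.177 0.249
0.195 39 x 0.581 0.599 y 0.18 0.249
0.2 30 x 0.581 0.595 y 0.18 0.248
0.205 25 x 0.581 0.594 y 0.176 0.243
t 4.7 pos [0.5955 0.2098 0.2436] toolx [0.998 0.055 0.001] toolz [ 6.e-04 -2.e-04 -1.e+00] F [0.3 1.  0.6] grip 0.596 q [ 0.65  0.33 -0.17  0.   -1.07  0.98]
offset tool [-0.0005 -0.0008  0.0556] yaw 3.17
```

Finger surfaces run from y 0.177 to 0.248, which is clear of the black (0.276) and blue (0.144) knobs. Going down.

```bash
python3 -m inch '{"grip":[60,60,60,60,60],"offset":[[0,0,0.012],[0,0,0.012],[0,0,0.012],[0,0,0.01],[0,0,0.009]],"delta_rot":[[0,0,0],[0,0,0],[0,0,0],[0,0,0],[0,0,0]]}' && python3 -m inch '{"grip":[60,60],"offset":[[0,0,0],[0,0,0]],"delta_rot":[[0,0,0],[0,0,0]]}' && python3 -m inch '{"grip":[20,20,15,10,10],"offset":[[0,0,0],[0,0,0],[0,0,0],[0,0,0],[0,0,0]],"delta_rot":[[0,0,0],[0,0,0],[0,0,0],[0,0,0],[0,0,0]]}' 50
python3 -c "
from h import *
to(.5957,.2105,.188)"
```

```text
time: 5.12
ee_pos: [0.5947, 0.2095, 0.1862]
tool_rot: [1.0, 0.028, -0.001, 0.0]
force: [0.6, 0.9, -0.7]
grip_width: 0.602
time: 5.28
ee_pos: [0.595, 0.2096, 0.1871]
tool_rot: [1.0, 0.028, -0.001, 0.001]
force: [0.2, -0.4, -0.5]
grip_width: 0.6
time: 5.7
ee_pos: [0.5956, 0.2101, 0.1888]
tool_rot: [1.0, 0.028, 0.001, -0.0]
force: [-0.3, 1.1, 4.6]
grip_width: 0.271
t 5.7 pos [0.5956 0.2101 0.1888] toolx [0.998 0.057 0.002] toolz [ 1.5e-03  8.0e-04 -1.0e+00] F [-0.3  1.1  4.6] grip 0.271 q [ 0.65  0.38 -0.24  0.   -0.95  0.98]
offset tool [ 0.0002 -0.0004  0.0008] yaw 3.24
```

Gripped: 0.271 × 85 mm is 23 mm, the knob's width. Firming up, easing 3 mm away from the leaning piece, then lifting.

```bash
python3 -m inch '{"grip":[0,0,0,0,0],"offset":[[0,0,0],[0,0,-0.002],[-0.0015,0,-0.002],[-0.0015,0,-0.002],[0,0,-0.006]],"delta_rot":[[0,0,0],[0,0,0],[0,0,0],[0,0,0],[0,0,0]]}' 70 && python3 -m inch '{"grip":[0,0,0,0,0],"offset":[[0,0,-0.012],[0,0,-0.012],[0,0,-0.012],[0,0,-0.012],[0,0,0]],"delta_rot":[[0,0,0],[0,0,0],[0,0,0],[0,0,0],[0,0,0]]}'
python3 - <<'E'
from h import *
to(.5957,.2105,.37)
c=capture("side"); im=c["image"][130:340,100:320]
cv2.imwrite("pics/side3.png",cv2.resize(im,None,fx=2.8,fy=2.8)[:,:,::-1])
E
```

```text
time: 6.12
ee_pos: [0.5914, 0.2094, 0.199]
tool_rot: [1.0, 0.028, -0.001, 0.0]
force: [0.4, -0.9, -1.9]
grip_width: 0.26
time: 6.53
ee_pos: [0.5933, 0.2102, 0.2519]
tool_rot: [1.0, 0.028, 0.002, -0.001]
force: [0.7, -0.3, -1.0]
grip_width: 0.262
t 6.53 pos [0.5933 0.2102 0.2519] toolx [0.998 0.057 0.005] toolz [ 0.0047  0.0024 -1.    ] F [ 0.7 -0.3 -1. ] grip 0.262 q [ 0.65  0.32 -0.17  0.   -1.08  0.98]
offset tool [ 0.0029 -0.0005 -0.1181] yaw 3.26
```

View pics/side3.png

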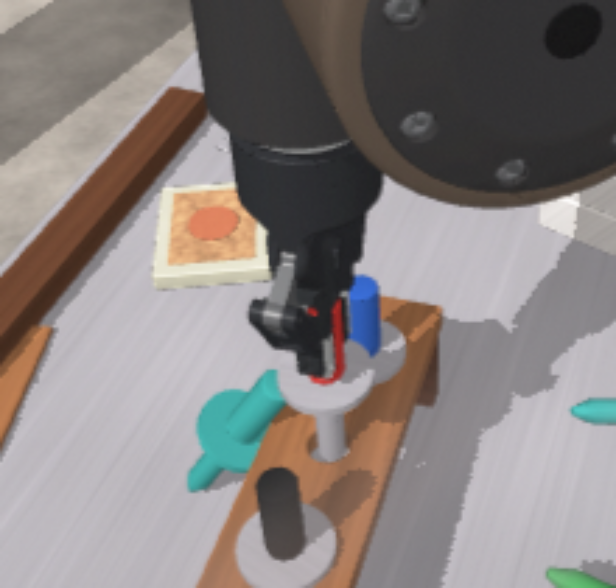

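The long pin (collar about (325,385), shaft below) is rising straight out of its hole, and the turquoise piece and the other pins haven't moved. Raising further.

```bash
python3 -m inch '{"grip":[0,0,0,0,0],"offset":[[0,0,-0.02],[0,0,-0.03],[0,0,-0.03],[0,0,-0.025],[0,0,-0.015]],"delta_rot":[[0,0,0],[0,0,0],[0,0,0],[0,0,0],[0,0,0]]}' && python3 -m inch '{"grip":[0,0],"offset":[[0,0,0],[0,0,0]],"delta_rot":[[0,0,0],[0,0,0]]}'
python3 - <<'E'
from h import *
to(.5515,-.221,.36)
c=capture("side"); im=c["image"][60:340,100:340]
cv2.imwrite("pics/side4.png",cv2.resize(im,None,fx=2,fy=2)[:,:,::-1])
E
```

```text
time: 7.0
ee_pos: [0.5925, 0.2097, 0.3708]
tool_rot: [1.0, 0.028, 0.001, -0.001]
force: [0.7, 1.0, -1.6]
grip_width: 0.261
time: 7.17
ee_pos: [0.592, 0.2097, 0.3678]
tool_rot: [1.0, 0.028, 0.0, -0.0]
force: [-0.1, -0.0, -3.8]
grip_width: 0.263
t 7.17 pos [0.592  0.2097 0.3678] toolx [0.998 0.056 0.   ] toolz [ 3.e-04  9.e-04 -1.e+00] F [-0.1 -0.  -3.8] grip 0.263 q [ 0.65  0.25  0.   -0.   -1.32  0.98]
offset tool [-0.0646  0.4278  0.0074] yaw 3.22
```

View pics/side4.png

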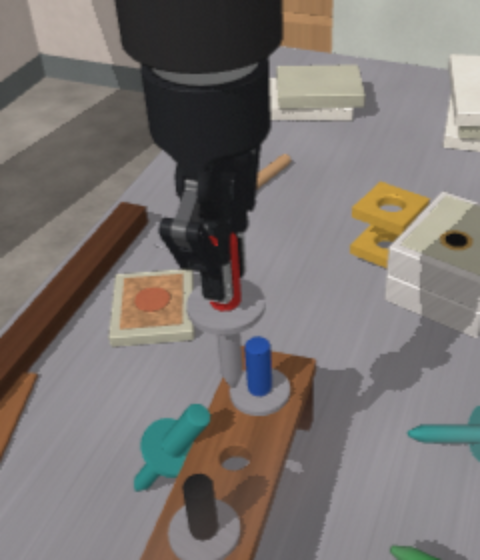

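The pin is clear of the stand and upright, with its tip at about z 0.19, above the knob tops. Moving over to the mould.

```bash
python3 -m inch '{"grip":[0,0,0,0,0],"offset":[[-0.001,0.008,0],[-0.0025,0.016,0],[-0.0035,0.024,0],[-0.004,0.026,0],[-0.004,0.026,0]],"delta_rot":[[0,0,0],[0,0,0],[0,0,0],[0,0,0],[0,0,0]]}' && python3 -m inch '{"grip":[0,0,0,0,0],"offset":[[-0.004,0.026,0],[-0.004,0.026,0],[-0.004,0.026,0],[-0.004,0.026,0],[-0.004,0.026,0]],"delta_rot":[[0,0,0],[0,0,0],[0,0,0],[0,0,0],[0,0,0]]}' && python3 -m inch '{"grip":[0,0,0,0,0],"offset":[[-0.004,0.026,0],[-0.004,0.026,0],[-0.004,0.026,0],[-0.004,0.026,0],[-0.004,0.026,0]],"delta_rot":[[0,0,0],[0,0,0],[0,0,0],[0,0,0],[0,0,0]]}' && python3 -m inch '{"grip":[0,0,0,0,0],"offset":[[-0.0036,0.025,0],[-0.003,0.02,0],[-0.0015,0.01,0],[0,0,0],[0,0,0]],"delta_rot":[[0,0,0],[0,0,0],[0,0,0],[0,0,0],[0,0,0]]}'
python3 - <<'E'
from h import *
to(.5515,-.221,.33)
for n in("top","side"):
    c=capture(n); cv2.imwrite(f"pics/{n}5.png",cv2.resize(c["image"],None,fx=1.5,fy=1.5)[:,:,::-1])
    P,ok=pts(c)
    m=mask(c,172,4,150,40)&ok&(P[...,2]>.15)&(P[...,2]<.4)
    print(n,m.sum(),P[m].min(0).round(3) if m.any() else"",P[m].max(0).round(3) if m.any() else"")
E
```

```text
time: 7.63
ee_pos: [0.582, 0.107, 0.3666]
tool_rot: [1.0, 0.028, -0.001, 0.001]
force: [0.4, -0.6, -1.7]
grip_width: 0.262
time: 8.05
ee_pos: [0.569, -0.0243, 0.3669]
tool_rot: [1.0, 0.028, -0.001, 0.0]
force: [0.4, 0.1, -1.8]
grip_width: 0.263
time: 8.47
ee_pos: [0.5561, -0.155, 0.3669]
tool_rot: [1.0, 0.028, -0.001, -0.0]
force: [1.1, -0.6, -2.3]
grip_width: 0.27
time: 8.88
ee_pos: [0.5517, -0.2091, 0.3671]
tool_rot: [1.0, 0.027, -0.001, -0.0]
force: [-0.1, 0.2, -1.6]
grip_width: 0.263
t 8.88 pos [ 0.5517 -0.2091  0.3671] toolx [ 0.999  0.055 -0.001] toolz [-1.4e-03  3.0e-04 -1.0e+00] F [-0.1  0.2 -1.6] grip 0.263 q [-0.03  0.19 -0.08 -0.   -1.31  1.66]
offset tool [-0.0008  0.0119  0.0371] yaw 3.13
top 0  
side 39 [ 0.541 -0.207  0.281] [ 0.562 -0.188  0.346]
```

View pics/side5.png

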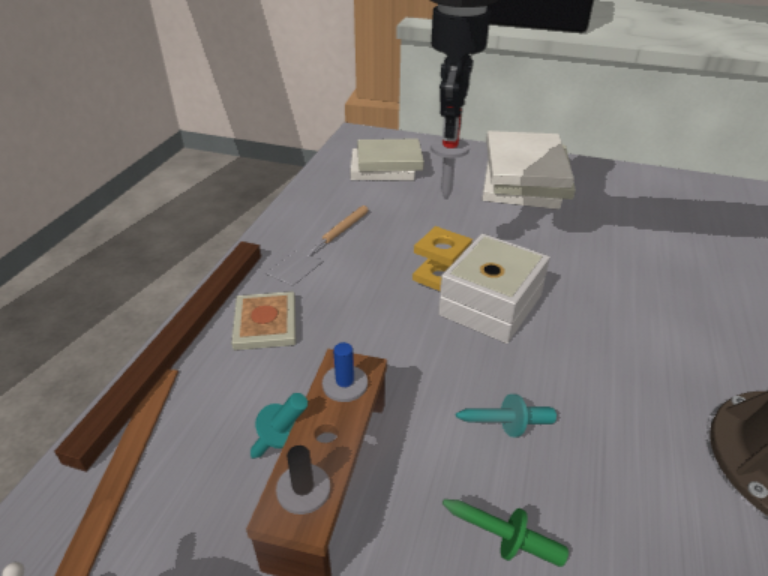

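View pics/top5.png

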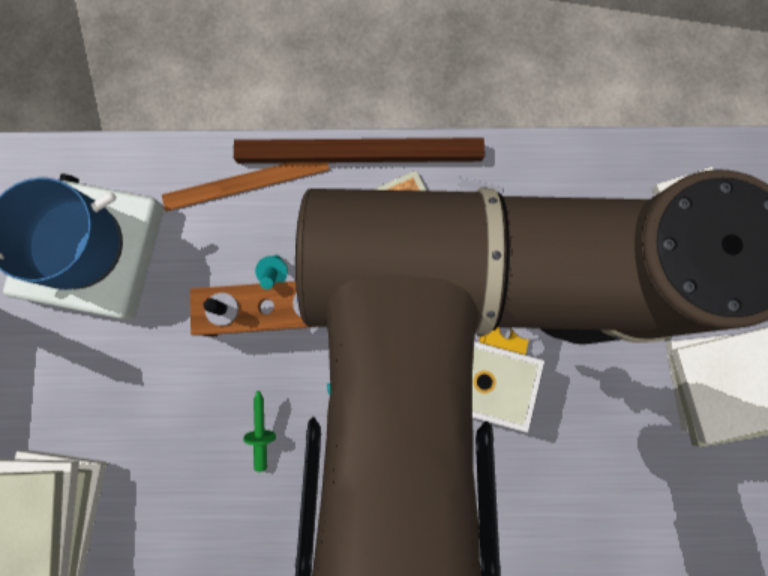

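The pin hangs upright above the ear in the side view. I'll move the last 12 mm across, lower the tip to about 20 mm above the ear, and check pin against hole in the side view.

```bash
python3 -m inch '{"grip":[0,0,0,0,0],"offset":[[0,0.006,0.012],[0,0.006,0.02],[0,0,0.02],[0,0,0.015],[0,0,0.006]],"delta_rot":[[0,0,0],[0,0,0],[0,0,0],[0,0,0],[0,0,0]]}' && python3 -m inch '{"grip":[0,0,0],"offset":[[0,0,0],[0,0,0],[0,0,0]],"delta_rot":[[0,0,0],[0,0,0],[0,0,0]]}'
python3 - <<'E'
from h import *
to(.5515,-.221,.294)
c=capture("side"); im=c["image"][60:210,240:380]
cv2.imwrite("pics/side6.png",cv2.resize(im,None,fx=4,fy=4,interpolation=cv2.INTER_CUBIC)[:,:,::-1])
P,ok=pts(c)
n=(abs(P[...,0]-.5515)<.06)&(abs(P[...,1]+.221)<.06)&ok
H=cv2.cvtColor(c["image"],cv2.COLOR_RGB2HSV)
s=n&(H[...,1]<80)
for a in np.arange(.11,.215,.01):
    k=P[s&(P[...,2]>=a)&(P[...,2]<a+.01)]
    if len(k)>3: print(a.round(3),len(k),k.min(0).round(3),k.max(0).round(3), k.mean(0).round(3))
m=mask(c,15,28,150,80)&n&(P[...,2]>.085)
cs,hh=cv2.findContours(cv2.morphologyEx(m.astype(np.uint8),cv2.MORPH_CLOSE,np.ones((2,2))),cv2.RETR_CCOMP,cv2.CHAIN_APPROX_NONE)
for x in cs:
    if len(x)>12:
        W=np.array([ray(c,*p[0],.095)[:2] for p in x],np.float32); print(cv2.minAreaRect(W),cv2.fitEllipse(W))
E
```

```text
time: 9.4
ee_pos: [0.5521, -0.2195, 0.2915]
tool_rot: [1.0, 0.028, -0.002, -0.001]
force: [0.3, -0.2, -2.3]
grip_width: 0.263
time: 9.65
ee_pos: [0.5538, -0.2202, 0.2959]
tool_rot: [1.0, 0.029, 0.001, 0.0]
force: [-0.1, 0.7, -2.8]
grip_width: 0.263
t 9.65 pos [ 0.5538 -0.2202  0.2959] toolx [0.998 0.057 0.002] toolz [ 1.6e-03 -5.0e-04 -1.0e+00] F [-0.1  0.7 -2.8] grip 0.263 q [-0.05  0.23 -0.18  0.   -1.15  1.68]
offset tool [-0.0024  0.0007  0.0019] yaw 3.27
0.12 8 [ 0.546 -0.219  0.122] [ 0.556 -0.214  0.129] [ 0.551 -0.216  0.126]
0.13 23 [ 0.544 -0.221  0.13 ] [ 0.559 -0.211  0.14 ] [ 0.552 -0.215  0.135]
0.14 24 [ 0.544 -0.22   0.14 ] [ 0.56  -0.208  0.15 ] [ 0.551 -0.214  0.145]
0.15 22 [ 0.544 -0.222  0.151] [ 0.561 -0.211  0.16 ] [ 0.552 -0.215  0.155]
0.16 30 [ 0.544 -0.224  0.16 ] [ 0.562 -0.209  0.17 ] [ 0.552 -0.214  0.165]
0.17 25 [ 0.544 -0.222  0.17 ] [ 0.559 -0.211  0.18 ] [ 0.551 -0.215  0.175]
0.18 21 [ 0.545 -0.218  0.18 ] [ 0.56  -0.211  0.189] [ 0.552 -0.214  0.185]
0.2 205 [ 0.524 -0.25   0.202] [ 0.582 -0.191  0.21 ] [ 0.551 -0.211  0.207]
((0.5484230518341064, -0.21060460805892944), (0.0856965184211731, 0.07538522779941559), 73.95211029052734) ((0.5477405190467834, -0.21069695055484772), (0.08801966160535812, 0.09065188467502594), 174.3892364501953)
((0.5457483530044556, -0.21039751172065735), (0.03368475288152695, 0.026740679517388344), 17.908687591552734) ((0.5459222793579102, -0.2097521424293518), (0.027877524495124817, 0.03399199992418289), 101.54046630859375)
```

View pics/side6.png

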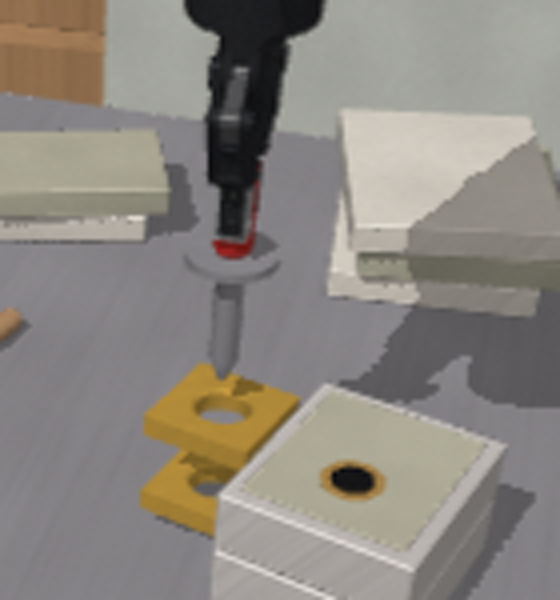

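The collar's extent in the side view centres at (0.553, -0.2205), and the tip (222,375) sits straight above the hole (222,408). I'll correct x by 2 mm and lower with force checks.

```bash
python3 -m inch '{"grip":[0,0,0,0,0],"offset":[[-0.002,0,0],[0,0,0.01],[0,0,0.01],[0,0,0.01],[0,0,0]],"delta_rot":[[0,0,0],[0,0,0],[0,0,0],[0,0,0],[0,0,0]]}' && python3 -m inch '{"grip":[0,0,0,0,0],"offset":[[0,0,0.01],[0,0,0.01],[0,0,0.01],[0,0,0],[0,0,0]],"delta_rot":[[0,0,0],[0,0,0],[0,0,0],[0,0,0],[0,0,0]]}'
python3 - <<'E'
from h import *
to(.5515,-.221,.189)
c=capture("side"); im=c["image"][60:210,240:380]
cv2.imwrite("pics/side7.png",cv2.resize(im,None,fx=4,fy=4,interpolation=cv2.INTER_CUBIC)[:,:,::-1])
E
```

```text
time: 10.12
ee_pos: [0.5499, -0.22, 0.2617]
tool_rot: [1.0, 0.028, -0.002, -0.001]
force: [-0.4, -0.7, -2.9]
grip_width: 0.264
time: 10.53
ee_pos: [0.5508, -0.2204, 0.2339]
tool_rot: [1.0, 0.028, -0.001, -0.0]
force: [0.4, -0.1, -1.3]
grip_width: 0.261
t 10.53 pos [ 0.5508 -0.2204  0.2339] toolx [ 0.998  0.056 -0.002] toolz [-1.9e-03  1.0e-04 -1.0e+00] F [ 0.4 -0.1 -1.3] grip 0.261 q [-0.05  0.28 -0.27  0.   -1.02  1.68]
offset tool [0.0007 0.0007 0.0449] yaw 3.23
```

View pics/side7.png

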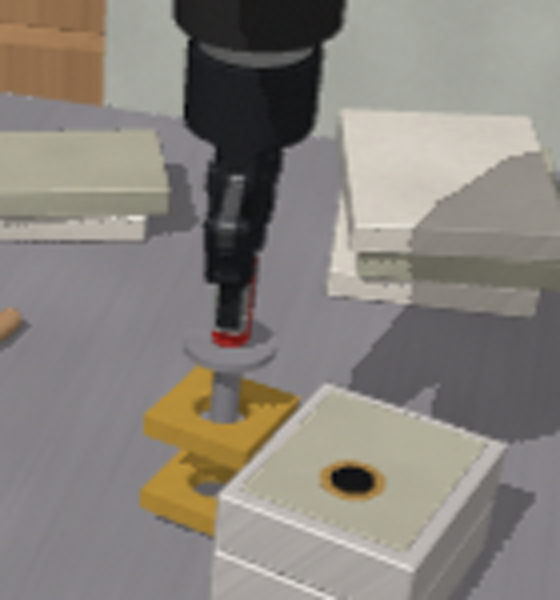

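The shaft has entered the upper hole near its centre (226,405), with no contact force. Continuing down slowly.

```bash
python3 -m inch '{"grip":[0,0,0,0,0],"offset":[[0,0,0.006],[0,0,0.006],[0,0,0.006],[0,0,0.006],[0,0,0]],"delta_rot":[[0,0,0],[0,0,0],[0,0,0],[0,0,0],[0,0,0]]}' && python3 -m inch '{"grip":[0,0,0,0,0],"offset":[[0,0,0.006],[0,0,0.005],[0,0,0.003],[0,0,0],[0,0,0]],"delta_rot":[[0,0,0],[0,0,0],[0,0,0],[0,0,0],[0,0,0]]}'
python3 - <<'E'
from h import *
to(.5515,-.221,.189)
c=capture("side"); im=c["image"][60:210,240:380]
cv2.imwrite("pics/side8.png",cv2.resize(im,None,fx=4,fy=4,interpolation=cv2.INTER_CUBIC)[:,:,::-1])
E
```

```text
time: 11.0
ee_pos: [0.5504, -0.2202, 0.2092]
tool_rot: [1.0, 0.028, -0.001, -0.0]
force: [0.5, 0.9, -2.0]
grip_width: 0.266
time: 11.42
ee_pos: [0.5512, -0.2204, 0.1967]
tool_rot: [1.0, 0.028, -0.0, 0.0]
force: [-0.2, -0.5, -1.5]
grip_width: 0.266
t 11.42 pos [ 0.5512 -0.2204  0.1967] toolx [ 0.998  0.056 -0.   ] toolz [-5.e-04 -1.e-04 -1.e+00] F [-0.2 -0.5 -1.5] grip 0.266 q [-0.05  0.32 -0.31  0.   -0.94  1.68]
offset tool [0.0003 0.0006 0.0077] yaw 3.23
```

View pics/side8.png

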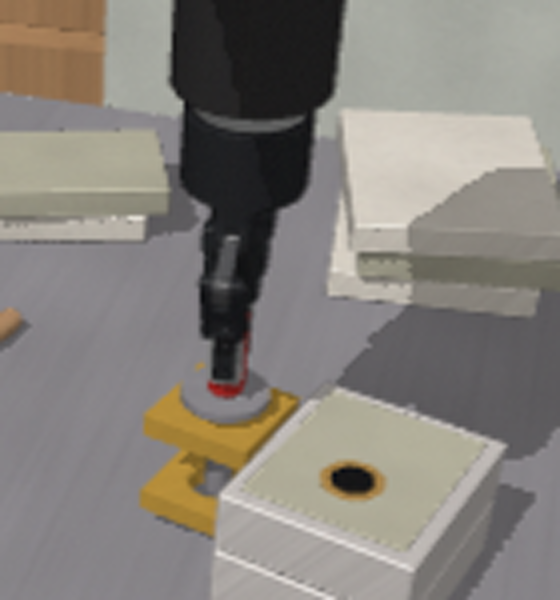

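The collar is just above the upper ear and the tip (210,480) is entering the lower hole. Taking the last few millimetres.

```bash
python3 -m inch '{"grip":[0,0,0,0,0],"offset":[[0,0,0.002],[0,0,0.002],[0,0,0.002],[0,0,0],[0,0,0]],"delta_rot":[[0,0,0],[0,0,0],[0,0,0],[0,0,0],[0,0,0]]}' && python3 -m inch '{"grip":[0,0,0,0],"offset":[[0,0,0.001],[0,0,0.001],[0,0,0],[0,0,0]],"delta_rot":[[0,0,0],[0,0,0],[0,0,0],[0,0,0]]}'
```

```text
time: 11.88
ee_pos: [0.5511, -0.2203, 0.1907]
tool_rot: [1.0, 0.028, -0.0, -0.0]
force: [-0.7, 0.6, -2.0]
grip_width: 0.268
time: 12.22
ee_pos: [0.5512, -0.2204, 0.1889]
tool_rot: [1.0, 0.028, 0.0, 0.0]
force: [1.0, 0.7, -2.1]
grip_width: 0.267
```

```bash
python3 -m inch '{"grip":[0,0,0,0,0],"offset":[[0,0,0.001],[0,0,0.001],[0,0,0],[0,0,0],[0,0,0]],"delta_rot":[[0,0,0],[0,0,0],[0,0,0],[0,0,0],[0,0,0]]}'
```

```text
time: 12.63
ee_pos: [0.5512, -0.2204, 0.1888]
tool_rot: [1.0, 0.028, 0.0, 0.0]
force: [-5.7, 3.9, 12.3]
grip_width: 0.26
```

Contact came with 12 N at TCP z 0.1888, as expected for the collar on the ear. Easing off and releasing.

```bash
python3 -m inch '{"grip":[0,0,30,40,60],"offset":[[0,0,-0.0015],[0,0,0],[0,0,0],[0,0,0],[0,0,0]],"delta_rot":[[0,0,0],[0,0,0],[0,0,0],[0,0,0],[0,0,0]]}' && python3 -m inch '{"grip":[60,60],"offset":[[0,0,0],[0,0,0]],"delta_rot":[[0,0,0],[0,0,0]]}'
python3 - <<'E'
from h import *
to(.5515,-.221,.189)
c=capture("side"); im=c["image"][60:210,240:380]
cv2.imwrite("pics/side9.png",cv2.resize(im,None,fx=4,fy=4,interpolation=cv2.INTER_CUBIC)[:,:,::-1])
E
```

```text
time: 13.05
ee_pos: [0.5514, -0.2204, 0.1883]
tool_rot: [1.0, 0.028, 0.0, 0.0]
force: [0.7, -0.1, 0.4]
grip_width: 0.526
time: 13.22
ee_pos: [0.5513, -0.2204, 0.1883]
tool_rot: [1.0, 0.028, -0.0, 0.0]
force: [-0.3, -0.8, 0.1]
grip_width: 0.601
t 13.22 pos [ 0.5513 -0.2204  0.1883] toolx [ 0.998  0.056 -0.   ] toolz [-1.e-04 -1.e-04 -1.e+00] F [-0.3 -0.8  0.1] grip 0.601 q [-0.05  0.33 -0.32  0.   -0.92  1.68]
offset tool [ 0.0002  0.0006 -0.0007] yaw 3.23
```

View pics/side9.png

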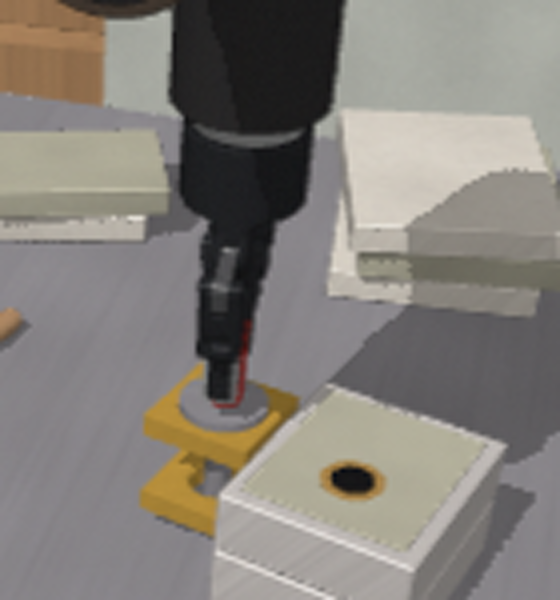

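The collar lies flat on the upper ear and the fingers are open. Backing straight up.

```bash
python3 -m inch '{"grip":[60,60,60,60,60],"offset":[[0,0,-0.006],[0,0,-0.012],[0,0,-0.02],[0,0,-0.025],[0,0,-0.025]],"delta_rot":[[0,0,0],[0,0,0],[0,0,0],[0,0,0],[0,0,0]]}' && python3 -m inch '{"grip":[60,60,60,60],"offset":[[0,0,-0.025],[0,0,-0.02],[0,0,0],[0,0,0]],"delta_rot":[[0,0,0],[0,0,0],[0,0,0],[0,0,0]]}'
python3 - <<'E'
from h import *
c=capture("side"); im=c["image"]
cv2.imwrite("pics/side10.png",cv2.resize(im,None,fx=1.5,fy=1.5,interpolation=cv2.INTER_CUBIC)[:,:,::-1])
P,ok=pts(c); n=(abs(P[...,0]-.5515)<.06)&(abs(P[...,1]+.221)<.06)&ok
m=mask(c,172,4,150,40)&n
q=P[m];print("red",m.sum(),q.min(0).round(3),q.max(0).round(3))
for a in (.105,.12,.135,.15):
    k=q[(q[:,2]>a)&(q[:,2]<a+.015)]; print(a,k.min(0).round(3),k.max(0).round(3)) if len(k) else 0
H=cv2.cvtColor(c["image"],cv2.COLOR_RGB2HSV)
k=P[n&(H[...,1]<80)&(P[...,2]>.094)&(P[...,2]<.107)]; print("collar",len(k),k.min(0).round(3),k.max(0).round(3))
m=mask(c,110,128,150,40)&ok&(P[...,0]>.5)&(P[...,2]>.153); v,u=np.nonzero(m); print("blue",ray(c,(u.min()+u.max())/2,(v.min()+v.max())/2,.161).round(4))
to(.5515,-.221,.3)
E
```

```text
time: 13.68
ee_pos: [0.5509, -0.2204, 0.2775]
tool_rot: [1.0, 0.028, -0.0, 0.0]
force: [0.4, 0.4, -0.2]
grip_width: 0.603
time: 14.02
ee_pos: [0.5516, -0.2204, 0.3232]
tool_rot: [1.0, 0.028, 0.002, 0.0]
force: [-0.2, -0.2, -0.4]
grip_width: 0.595
red 192 [ 0.539 -0.227  0.104] [ 0.562 -0.206  0.163]
0.105 [ 0.539 -0.218  0.105] [ 0.56  -0.207  0.12 ]
0.12 [ 0.54  -0.218  0.12 ] [ 0.562 -0.208  0.135]
0.135 [ 0.541 -0.217  0.135] [ 0.559 -0.206  0.15 ]
0.15 [ 0.54  -0.227  0.15 ] [ 0.561 -0.207  0.163]
collar 190 [ 0.522 -0.256  0.095] [ 0.581 -0.191  0.103]
blue [0.5976 0.1384 0.161 ]
t 14.07 pos [ 0.5511 -0.2203  0.3218] toolx [0.998 0.056 0.001] toolz [ 9.e-04  3.e-04 -1.e+00] F [ 0.1  0.7 -0.2] grip 0.598 q [-0.05  0.21 -0.15 -0.   -1.21  1.68]
offset tool [0.0004 0.0008 0.0218] yaw 3.22
```

View pics/side10.png

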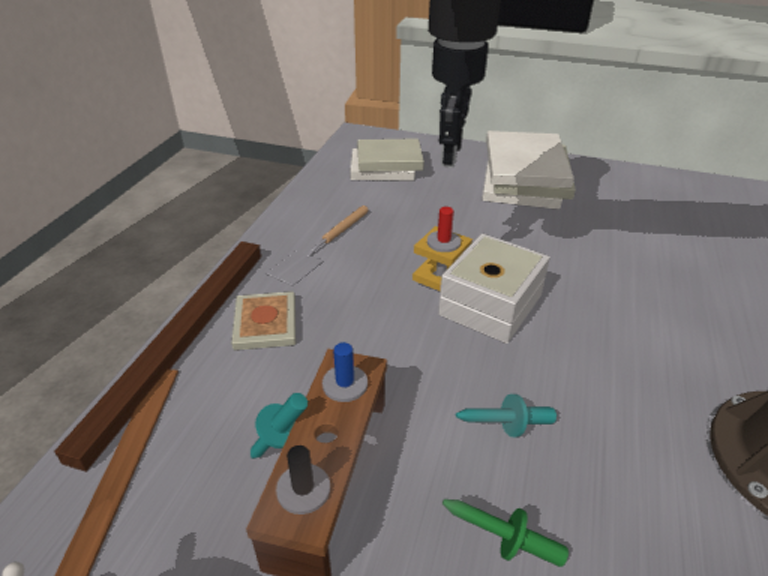

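The red pin stands upright at (445,225) with its collar on the upper ear. Its knob top is at z≈0.162 and the gripper is clear. Both short pins are still in the stand at (344,365) and (300,470). Handing in.

```bash
python3 -c "
from station import *
print(close_job())"
```

```text
the job is handed in; nothing more can be done
None
```

I locked the mould and handed the job in at about 14 s. The long red pin stands through both ears with its collar on the upper ear, and the gripper has let go. No verdict was reported.

**Last checks:**
- **Seating:** the collar met the ear with about 12 N. The knob top measured z≈0.162 m, where 0.161 m is home.
- **Position:** the knob and collar sit at about (0.551, -0.221), within about 2 mm of the measured hole. The pin looks upright.
- **Short pins:** both are still in the stand. Blue measured about 1 mm from its starting position, but black was only checked by eye.
- **Robot:** the gripper was about 90 mm above the knob top with no force on it.

**What went wrong or disagreed:**
- **Look-alikes:** the green and both turquoise pins toppled early on. I put it down to them being unstable, but I did not check whether the arm brushed them. One turquoise pin came to rest leaning on the stand beside the red knob. I gripped along the row instead of across it, and eased the red pin 3 mm away before lifting.
- **Cameras:** they differed by up to about 6 mm on the knob-top positions in the stand. I used the top view there, which matched the stand's centre. For the ear and hole I also used the top view, because the hole's outline in the side view was spoiled by shading.

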